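# Slide the top tier aside and put the dreidel away

## Robot

A 6-joint arm with a two-finger parallel gripper is mounted at the origin on the work surface. World frame = base frame: x ahead of the robot, y to its left, z up, the work surface at z = 0. Lengths are in m, angles in degrees, forces in N, time in s.
With the tool pointing down it reaches from about 0.4 to 0.825 m from the base axis. Payload 7 kg.
Tool frame: the origin (TCP) lies at the centre of the arm's flange, where the gripper is bolted on; the fingertips stand 178 mm ahead of it and the grasp point (between the pads) lies 159 mm ahead of it (tip_reach is the distance from the TCP to the fingertips, in m); z points along the fingers, y is the line along which they close (so a half turn about z gives the same grasp; the last joint's range is limited). The gripper opens to 88 mm and grips with 3 to 60 N. Pads are 19 mm wide; open, the fingers measure 130 mm over their backs; the gripper's body (78 mm by 193 mm) begins 47 mm behind the grasp point.
Start: joints at [-59.926, 20.546, 0.682, 0, -70.136, -16.507], TCP at [0.158, -0.656, 0.405] pointing down, gripper open.
Joint ranges: [-176.03, 176.03], [-82.01, 121.73], [-58.28, 71.71], [-173.87, 95.51], [-174.79, -0.11], [-173.66, 173.66]. Speed limits (degrees/s): [136.94, 136.94, 172.46, 180, 180, 180].

## Interface

Orientations are given as [roll, pitch, yaw] about the fixed x, y, z axes, in that order (R = Rz(yaw) Ry(pitch) Rx(roll)).
In Python, from plant import * gives the robot as it stands.
- The arm moves only by the shell command python3 -m handwheel 'ROWS'. ROWS is JSON, a list of rows, each a list of 7 numbers: the opening, from -1 (shut) to 1 (fully open), then the shift along the tool's x, y, z as a fraction of full scale, then the turn, a rotation vector about the tool's x, y, z as a fraction of full scale. A call has 1 to 5 rows; each row shifts and turns the commanded pose from where the row before left it, along the tool's axes as they then stand; what a row does not reach is not made up. Full scale, the value 1, is 0.025 m for a shift and 6 degrees for a turn. A row lasts 1/8 s, in which the tool goes at most 62.5 mm and 10.7 degrees, less where a joint would pass 70% of its speed; a pose out of reach is approached as far as the arm can. A call with a number of a shift or a turn outside -1 to 1 is refused whole. A call with a gripper value outside its range is refused whole. The fingers move at their own pace and stop on an object; the grip force is fixed at half the most. Time passes only in rows, so rows that do not move let the fingers close. It gives the time, the measured TCP pose, the force, the opening and the grip force at its end, in the units of the state.
- get_obs(): the state, without advancing time (a new reading comes with each control period).
- snapshot(name): name is "scene" or "side" or "wrist"; returns a dict with "color" (480x640x3 uint8, red, green, blue), "fx", "fy", "cx", "cy" (pixels), "R" (3x3) and "t" (3): a world point X has camera coordinates R X + t; the wrist camera has in their place "tool_from_camera" (4x4, takes a point from camera to tool coordinates, whose origin is the TCP and whose axes are the flange's). Camera axes: x right, y down, z forward; pixel columns grow to the right and rows downward; lengths in m; the calibration is good to about 2 mm. A picture is of the moment at which its call begins: read the wrist's pose just before it. There is no depth.
- close_job(): hands the job in; it is judged then, once.
The state is a dict: "clock": time; "joint_pos": joint angles; "qvel": joint speeds; "tau": joint torques, N m; "tool_pos": TCP position; "orientation": TCP orientation; "force": force on the tool from outside, world axes, zero at the start; "moment": the same for the moment, N m; "opening": finger opening in m; "gripper_force": force on a finger pad.
Only numpy, scipy, OpenCV 4.12 (cv2) and the standard library are available. Lean on these libraries where they do the work, as an engineer would, in place of code of your own. Each camera call takes 0.05 s, during which the arm holds its last target. There are 200 camera calls.

## Task

Put the yellow dreidel away in the middle tier of the clear organiser. To get at it, slide the top tier sideways (its spring clip makes a handle), without lifting it or shifting the tiers below, across on to the empty ledge until you feel it bear firmly but gently on the rubber-tipped stop; leave it there, then lay the dreidel in the uncovered middle tier.

Things in the scene. Friction and masses are not known exactly. Their poses are not given: they have to be found in the camera images.
- stand: Fixed white base plate 150 x 240 x 6 mm. Origin: on the sill, between the stack of tiers (centred at y = -58 mm, ends at y = -8) and the clear ledge (y = +8 to +124 mm). The tiers' and bumper's axes run along the stand's x and y. The top tier slides along +y, bridging the small gap, and is clear of the middle tier when its origin is beyond y = +44 mm.
- ledge (a point): Centre of the ledge's flat deck, 66 mm from the stand's origin towards +y, 69.5 mm above the sill: 0.5 mm lower than the top tier's underside at the start. Its near edge slopes as a lead-in; white side lips, 129 mm apart inside, stand 6 mm over the deck.
- tier_top: Clear tray 120 (x) x 100 (y) x 32 mm high, 3 mm floor and walls, open on top; origin: centre of underside. White lips on its two x sides stand 4 mm over the rim, 125 mm apart: the tray above slides only along y, 2.5 mm play each side. The top one: blue floor, about 0.25 kg, underside 70 mm above the sill. A spring clip sits fast on the middle of its +y wall.
- clip (a point): Grip point: centre of the upright of the black and steel spring clip on the top tier. The upright is 18 (x) x 10 (y) x 32 mm high. The point lies 52 mm above the tier's underside, 20 mm above its rim, 48.5 mm from its centre towards +y. The clip does not come off.
- tier_mid: Clear tray 120 (x) x 100 (y) x 32 mm high, 3 mm floor and walls, open on top; origin: centre of underside. White lips on its two x sides stand 4 mm over the rim, 125 mm apart: the tray above slides only along y, 2.5 mm play each side. The middle one: yellow floor, 0.4 kg, empty, loose, underside 38 mm above the sill. Inside 114 x 94 mm.
- tier_low: Clear tray 120 (x) x 100 (y) x 32 mm high, 3 mm floor and walls, open on top; origin: centre of underside. White lips on its two x sides stand 4 mm over the rim, 125 mm apart: the tray above slides only along y, 2.5 mm play each side. The bottom one: full of candles, 0.6 kg, loose, underside 6 mm above the sill.
- bumper: Fixed grey block 70 (x) x 34 (y) x 96 mm high beyond the ledge. Origin: centre of underside. From its -y face, 88 mm above the sill, juts a rubber-tipped rigid plunger, 15 mm across: the stop. It was set by hand to jut 6 to 32 mm, not measured: feel for it. The tier meets it with its origin at y = +50 to +76 mm of the stand. About 5 N is a firm, gentle push; over 15 N too much.
- dreidel: Yellow dreidel lying on a flat side on the sill: square body 30 x 30 x 30 mm, pointed tip 14 mm long to +x, round stem 8 mm thick and 20 mm long to -x (64 mm over all), 30 g. Origin: under the middle of the square body. Grip the body across y (30 mm).
- lighter: Bystander: matte steel lighter 57 x 37 x 13 mm lying on the sill. Origin: centre of its underside. Leave alone.
- dish: Bystander: white porcelain dish, 120 mm across, 22 mm high. Origin: centre of its underside. Leave alone.
- carton: Bystander: candle carton 110 x 70 x 30 mm. Origin: centre of its underside. Leave alone.
Things that resemble listed ones, but are neither listed nor needed, are in the scene too. What is shaped like the tier_top but red is not meant. Of the things that look like the dreidel, take the one that is farthest to the robot's right at the start.

How it is judged:
By the outcome, as a careful person would: the job done as asked, in the order asked, and still so for the second after the job is handed in, with the robot touching nothing.
It also fails if it takes over 58 s, if anything falls off the work surface, if the arm or the gripper's body presses on something with over 40 N, if the wrist force passes 120 N, or if a joint passes its speed limit or range.

## Working session

There is one attempt and no reset: what is moved stays moved. The work goes in short steps, Python scripts to look and compute and a shell command to move; the robot and the scene stay as the last step left them, time stands still between calls to the robot, and variables do not carry over. Pictures are saved under pics/ and viewed, at most 10 in all, crops included, and the job is handed in when it is done.

```bash
mkdir -p pics; ls
cat > h.py <<'E'
from plant import *
import numpy as np, cv2
def save(n,f):
    s=snapshot(n); cv2.imwrite(f,s["color"][:,:,::-1]); return s
def ray(s,u,v,z):
    R=np.array(s["R"]);t=np.array(s["t"]);c=-R.T@t
    d=R.T@np.array([(u-s["cx"])/s["fx"],(v-s["cy"])/s["fy"],1]); return c+d*(z-c[2])/d[2]
def proj(s,X):
    p=np.array(s["R"])@np.array(X)+np.array(s["t"]); return [s["fx"]*p[0]/p[2]+s["cx"],s["fy"]*p[1]/p[2]+s["cy"]]
E
python3 - <<'E'
from h import *
import pickle
d={n:save(n,f"pics/{n}0.png") for n in("scene","side")}
pickle.dump(d,open("s.pkl","wb"))
for n in d: print(n,d[n]["fx"],np.round(d[n]["R"],3).tolist(),d[n]["t"], -np.array(d[n]["R"]).T@d[n]["t"])
print(get_obs())
E
```

```text
pics
scene 565.0717292436066 [[0.071, 0.997, -0.017], [0.681, -0.061, -0.729], [-0.728, 0.04, -0.684]] [-0.00849547 -0.26021384  1.74856047] [ 1.451652   -0.07786502  1.00592774]
side 580.6399391081028 [[-0.986, -0.167, -0.013], [-0.113, 0.719, -0.686], [0.124, -0.675, -0.727]] [0.47955681 0.14356105 1.11389836] [0.35049533 0.72878771 0.91508227]
{'clock': 0.1, 'joint_pos': array([-5.99278582e+01,  2.05853377e+01,  6.37922630e-01, -1.70520587e-02,
       -7.01358853e+01, -1.65060897e+01]), 'qvel': array([ 0.01986023, -0.16018253,  0.13672169,  0.01527708,  0.0651171 ,
        0.12278605]), 'tau': array([-2.76415783e-03, -5.84161735e+01,  2.93747020e+01,  7.01561362e+00,
        1.00711745e-02, -9.13471786e-05]), 'tool_pos': array([ 0.15827115, -0.65599212,  0.40383248]), 'orientation': array([ 1.79915578e+02, -8.29881810e-03, -1.66439747e+02]), 'force': array([-0.59112572,  0.67739838,  0.26593509]), 'moment': array([-0.05519366, -0.05153574, -0.02241946]), 'gripper_force': 0.0, 'opening': 0.08757887786531672}
```

View pics/scene0.png

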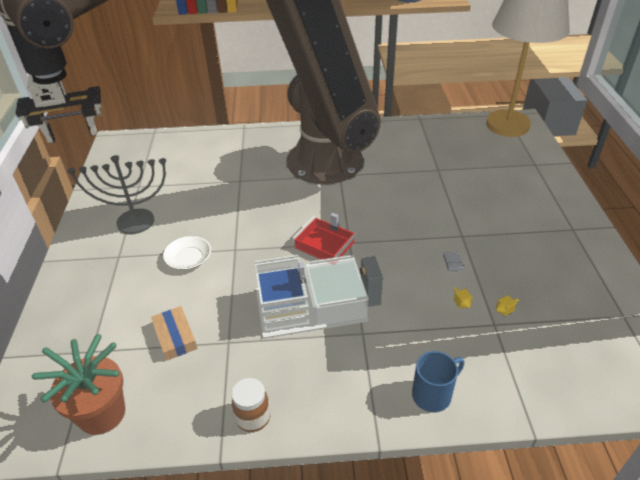

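View pics/side0.png

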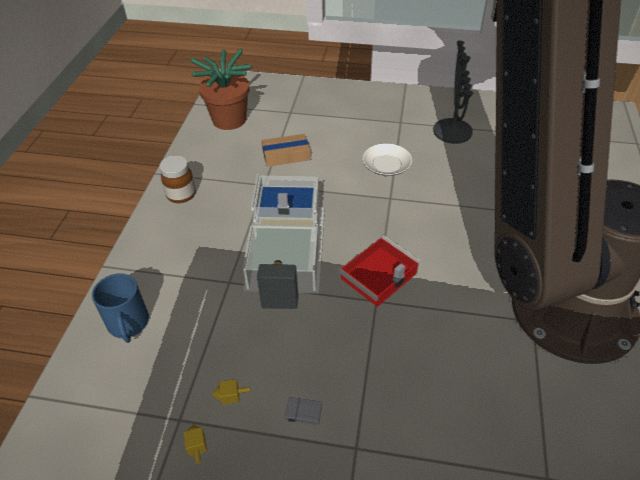

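Scene camera: the stack is at (310,295), its blue top tier at (282,285), the ledge at (336,282) and the bumper at (372,282). The dreidels are at (463,298) and (507,305). The left one has the smaller y, so it is the robot's rightmost and the one to take; in the side view it's at (228,391). I'll zoom in for pixel positions.

Run:
```python
import cv2,numpy as np
a=cv2.imread("pics/scene0.png");b=cv2.imread("pics/side0.png")
A=cv2.resize(a[240:350,240:400],None,fx=5,fy=5,interpolation=cv2.INTER_CUBIC)  # 800x550
B=cv2.resize(b[165:315,225:345],None,fx=4,fy=4,interpolation=cv2.INTER_CUBIC) # 480x600
cv2.imwrite("pics/c1.png",A)
C=cv2.resize(a[280:320,445:525],None,fx=4,fy=4,interpolation=cv2.INTER_CUBIC) #320x160
D=cv2.resize(b[370:470,175:255],None,fx=4,fy=4,interpolation=cv2.INTER_CUBIC) #320x400
E=np.zeros((600,800,3),np.uint8);E[:600,:480]=B;E[:160,480:]=C;E[180:580,480:]=D
cv2.imwrite("pics/c2.png",E)
```

```text
(no output)
```

View pics/c1.png

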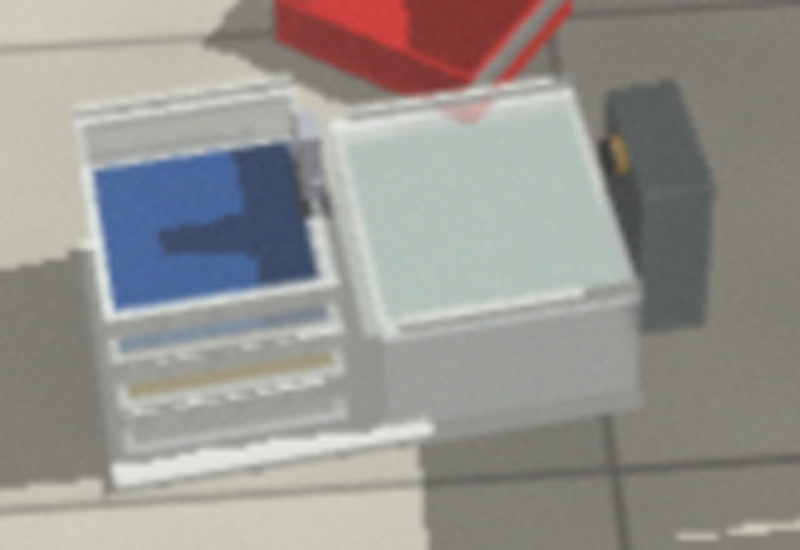

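View pics/c2.png

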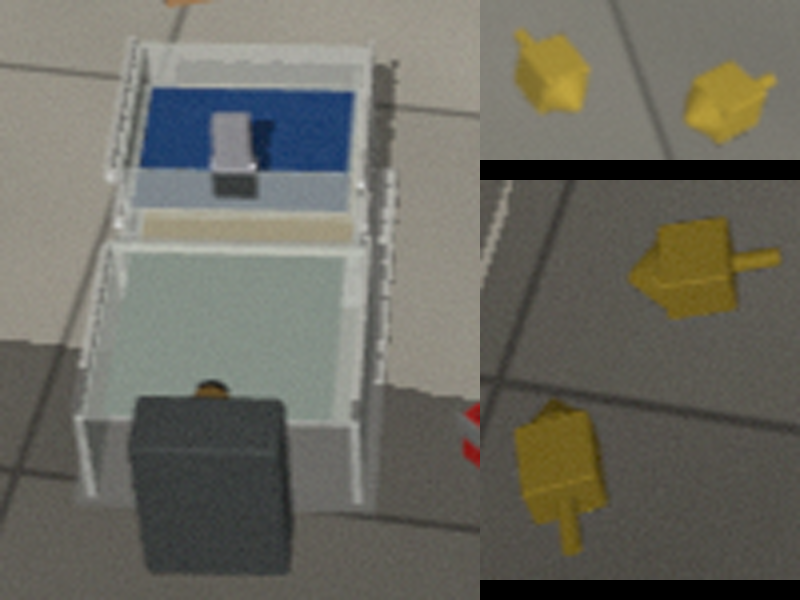

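Run:
```python
from h import *
import pickle
d=pickle.load(open("s.pkl","rb"));S,T=d["scene"],d["side"]
def sc(x,y,z): return ray(S,240+x/5,240+y/5,z)
def sd(x,y,z): return ray(T,225+x/4,165+y/4,z)
def pr(n,l):
    print(n); 
    for p in l: print("  ",np.round(p[:2]*1000,1))
pr("bump scene: far-left,far-right,near-right,near-left",[sc(*p,.096) for p in((605,92),(678,82),(712,187),(640,195))])
pr("bump side",[sd(*p,.096) for p in((137,398),(283,402),(290,458),(131,450))])
pr("ledge deck y=124 scene",[sc(*p,.0695) for p in((573,92),(637,284))])
pr("ledge front y=8ish scene",[sc(*p,.0695) for p in((332,128),(383,333))])
pr("ledge near lip outer top scene",[sc(*p,.0755) for p in((395,328),(637,287))])
pr("ledge side deck +y corners",[sd(*p,.0695) for p in((80,418),(360,416))])
pr("ledge side  -y corners",[sd(*p,.0695) for p in((108,245),(365,247))])
pr("top floor scene far corners z73",[sc(*p,.073) for p in((93,170),(292,140))])
pr("top floor side far corners z73",[sd(*p,.073) for p in((150,88),(355,92))])
pr("top tier rim near edge scene z102",[sc(*p,.102) for p in((105,315),(338,283))])
pr("plate near edge z6",[sc(*p,.006) for p in((112,468),(432,424))])
# clip triangulate: top centre
def tri(a,b):
    A=[];B=[]
    for s,(u,v) in((S,a),(T,b)):
        c=ray(s,u,v,0);e=ray(s,u,v,.1)-c;e/=np.linalg.norm(e);P=np.eye(3)-np.outer(e,e);A.append(P);B.append(P@c)
    return np.linalg.lstsq(np.vstack(A),np.hstack(B),rcond=None)[0]
print("clip top",tri((240+308/5,240+115/5),(225+232/4,165+114/4)))
# dreidel
def yel(s):
    h=cv2.cvtColor(s["color"],cv2.COLOR_RGB2HSV);m=cv2.inRange(h,(20,150,60),(35,255,255))
    n,l,st,c=cv2.connectedComponentsWithStats(m);return [(st[i],c[i]) for i in range(1,n) if st[i][4]>80]
for n in d:
    for st,c in yel(d[n]): print(n,st,c,ray(d[n],*c,.015))
f=lambda x,y:(175+(x-480)/4,370+(y-180)/4)
print("side tip, stem",ray(T,*f(632,275),.015),ray(T,*f(778,258),.015))
g=lambda x,y:(445+(x-480)/4,280+y/4)
print("scene stem",ray(S,*g(518,36),.015), "top face c", ray(S,*g(553,62),.03))
print("side top face c", ray(T,*f(697,252),.03),"corners",[np.round(ray(T,*f(*p),.03),4) for p in((663,228),(727,220),(730,280),(668,287))])
```

```text
bump scene: far-left,far-right,near-right,near-left
   [533.5  50.2]
   [529.9  84.4]
   [597.3  90.5]
   [599.4  58.2]
bump side
   [598.9  60.9]
   [531.5  52.7]
   [521.6  84.7]
   [594.   91.5]
ledge deck y=124 scene
   [505.4  38.9]
   [628.   54.1]
ledge front y=8ish scene
   [519.3 -75.6]
   [646.6 -59.1]
ledge near lip outer top scene
   [649.4 -53.9]
   [635.   53.1]
ledge side deck +y corners
   [630.7  55.7]
   [499.4  33.6]
ledge side  -y corners
   [646.6 -58. ]
   [517.  -76.9]
top floor scene far corners z73
   [ 540.3 -186.3]
   [529.  -94.5]
top floor side far corners z73
   [ 652.9 -173.8]
   [ 542.4 -187.7]
top tier rim near edge scene z102
   [ 654.5 -176.4]
   [645.  -77.3]
plate near edge z6
   [ 660.2 -182.5]
   [647.5 -39. ]
clip top [ 0.58335682 -0.08601915  0.1430117 ]
scene [226   0  11  12 116] [231.56034483   5.22413793] [-1.29730572 -0.35083692  0.015     ]
scene [455 288  17  19 236] [462.55508475 297.97457627] [0.60265563 0.28096192 0.015     ]
scene [497 296  21  19 257] [506.01945525 304.84435798] [0.63172272 0.37444057 0.015     ]
side [213 380  37  24 526] [228.53612167 391.60646388] [0.60577561 0.27986231 0.015     ]
side [184 425  23  39 546] [194.6978022  441.75824176] [0.63469907 0.37376329 0.015     ]
side tip, stem [0.63078958 0.28797545 0.015     ] [0.57145403 0.27028815 0.015     ]
scene stem [0.57340501 0.26902661 0.015     ] top face c [0.60822879 0.27895608 0.03      ]
side top face c [0.60219878 0.2807092  0.03      ] corners [array([0.6196, 0.2722, 0.03  ]), array([0.5938, 0.2642, 0.03  ]), array([0.585 , 0.2909, 0.03  ]), array([0.6097, 0.2982, 0.03  ])]
```

```bash
cat >> h.py <<'E'
def go(x,y,z,yaw):
    "TCP target -> remaining tool shift in full-scale units after turning to yaw first"
    o=get_obs();p=np.array(o["tool_pos"]);c=o["orientation"]
    t=(yaw-c[2]+180)%360-180;a=np.radians(yaw);d=np.array([x,y,z])-p
    print("pos",np.round(p,4),"rpy",np.round(c,2),"F",np.round(o["force"],2),"t",round(o["clock"],2),"open",round(o["opening"],4),"gf",round(o["gripper_force"],1))
    print("turn tz units %.2f"%(-t/6),"shift units x %.2f y %.2f z %.2f"%((np.cos(a)*d[0]+np.sin(a)*d[1])/.025,(np.sin(a)*d[0]-np.cos(a)*d[1])/.025,-d[2]/.025))
E
python3 - <<'E'
from h import *
import pickle
d=pickle.load(open("s.pkl","rb"));S,T=d["scene"],d["side"]
print("menorah base",ray(S,135,221,0),ray(T,453,131,0)," top", [ray(S,115,158,z) for z in(.1,.2)],[ray(T,460,42,z) for z in(.1,.2)])
o=np.array([.5818,-.0765]);a=np.radians(7.1);Y=np.array([-np.sin(a),np.cos(a)]);X=np.array([np.cos(a),np.sin(a)])
for n,p in(("tip scene",ray(S,240+599/5,240+153/5,.088)),("tip side top",ray(T,225+212/4,165+380/4,.0945)),("face scene",ray(S,240+628/5,240+155/5,.088))):
    print(n,(p[:2]-o)@X,(p[:2]-o)@Y)
go(.583,-.086,.36,-172.9)
E
```

```text
menorah base [ 0.23577982 -0.53820051  0.        ] [ 0.24129159 -0.53935781  0.        ]  top [array([ 0.07200117, -0.59824234,  0.1       ]), array([ 0.22429265, -0.54080096,  0.2       ])] [array([ 0.24167181, -0.81929789,  0.1       ]), array([ 0.25502304, -0.6293679 ,  0.2       ])]
tip scene -0.0024427543092039785 0.1218786164302257
tip side top 0.0004843659995284583 0.12075659643699267
face scene 0.0015376828809983238 0.13439088172847263
pos [ 0.1583 -0.656   0.4038] rpy [ 1.7992e+02 -1.0000e-02 -1.6644e+02] F [-0.59  0.68  0.27] t 0.1 open 0.0876 gf 0.0
turn tz units 1.08 shift units x -19.68 y 20.52 z 1.75
```

```bash
python3 -m handwheel '[[1,0,0,-1,0,0,0.54],[1,0,0,-1,0,0,0.54],[1,0,0,-1,0,0,0],[1,0,0,-1,0,0,0]]' && python3 -m handwheel '[[1,-0.94,0.98,0,0,0,0],[1,-0.94,0.98,0,0,0,0],[1,-0.94,0.98,0,0,0,0],[1,-0.94,0.98,0,0,0,0],[1,-0.94,0.98,0,0,0,0]]' && python3 -m handwheel '[[1,-0.94,0.98,0,0,0,0],[1,-0.94,0.98,0,0,0,0],[1,-0.94,0.98,0,0,0,0],[1,-0.94,0.98,0,0,0,0],[1,-0.94,0.98,0,0,0,0]]' && python3 -m handwheel '[[1,-0.94,0.98,0,0,0,0],[1,-0.94,0.98,0,0,0,0],[1,-0.94,0.98,0,0,0,0],[1,-0.94,0.98,0,0,0,0],[1,-0.94,0.98,0,0,0,0]]' && python3 -m handwheel '[[1,-0.94,0.98,1,0,0,0],[1,-0.94,0.98,1,0,0,0],[1,-0.94,0.98,1,0,0,0],[1,-0.94,0.98,1,0,0,0],[1,0,0,1,0,0,0]]'
python3 -c "
from h import *
go(.583,-.086,.34,-172.9)"
```

```text
clock: 0.6
tool_pos: [0.1583, -0.6561, 0.5049]
orientation: [179.9, -0.0, -172.9]
force: [-0.1, -0.3, -0.3]
opening: 0.0874
gripper_force: 0.0
clock: 1.23
tool_pos: [0.2603, -0.5191, 0.5043]
orientation: [180.0, -0.0, -172.9]
force: [0.3, -0.7, 0.2]
opening: 0.0877
gripper_force: 0.0
clock: 1.85
tool_pos: [0.3618, -0.383, 0.5044]
orientation: [180.0, -0.0, -172.9]
force: [-0.4, -1.1, -0.4]
opening: 0.0879
gripper_force: 0.0
clock: 2.48
tool_pos: [0.4632, -0.2469, 0.5044]
orientation: [180.0, -0.0, -172.9]
force: [0.6, -1.2, -0.2]
opening: 0.0876
gripper_force: 0.0
clock: 3.1
tool_pos: [0.545, -0.1375, 0.3783]
orientation: [180.0, -0.0, -172.8]
force: [0.5, -0.5, -0.6]
opening: 0.0875
gripper_force: 0.0
pos [ 0.545  -0.1375  0.3783] rpy [ 1.7999e+02 -4.0000e-02 -1.7279e+02] F [ 0.49 -0.45 -0.56] t 3.1 open 0.0875 gf 0.0
turn tz units 0.02 shift units x -1.76 y 1.85 z 1.53
```

```bash
python3 -m handwheel '[[1,-0.88,0.92,0.7,0,0,0],[1,-0.88,0.92,0.7,0,0,0],[1,0,0,0,0,0,0]]'
python3 - <<'E'
from h import *
import pickle
o=get_obs();s=save("wrist","pics/w1.png");pickle.dump((o,s),open("w.pkl","wb"))
go(.583,-.086,.284,-172.9)
print(np.round(s["tool_from_camera"],3),s["fx"])
E
```

```text
clock: 3.48
tool_pos: [0.5824, -0.0867, 0.3425]
orientation: [180.0, -0.2, -172.8]
force: [-0.5, -0.7, 0.3]
opening: 0.0878
gripper_force: 0.0
pos [ 0.582  -0.0874  0.3434] rpy [ 1.8000e+02 -1.4000e-01 -1.7284e+02] F [-0.97  0.3  -0.69] t 3.52 open 0.0877 gf 0.0
turn tz units 0.01 shift units x -0.04 y 0.05 z 2.38
[[-0.001 -0.96  -0.28   0.076]
 [ 1.    -0.    -0.    -0.001]
 [-0.    -0.28   0.96   0.02 ]
 [ 0.     0.     0.     1.   ]] 351.29949411650057
```

View pics/w1.png

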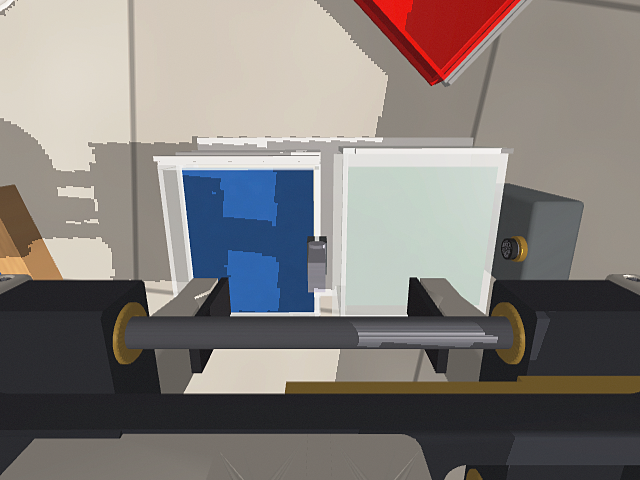

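The wrist view shows the blue tier in line, with the clip at (317,240–290), between the fingers in y. The plunger is at (510,249). Next I'll check the clip's offset.

```bash
cat >> h.py <<'E'
from scipy.spatial.transform import Rotation
def wray(o,s,u,v,z):
    R=Rotation.from_euler("xyz",o["orientation"],degrees=True).as_matrix();M=np.array(s["tool_from_camera"])
    c=R@M[:3,3]+o["tool_pos"];d=R@M[:3,:3]@np.array([(u-s["cx"])/s["fx"],(v-s["cy"])/s["fy"],1]);return c+d*(z-c[2])/d[2]
E
python3 - <<'E'
from h import *
import pickle
o,s=pickle.load(open("w.pkl","rb"))
for u,v,z in((308,290,.138),(326,290,.138),(326,248,.138),(309,248,.138),(182,170,.073),(315,170,.073),(314,313,.073)): 
    p=wray(o,s,u,v,z); a=np.radians(7.1);q=p[:2]-[.5818,-.0765]
    print(u,v,np.round(p,4),"stand", np.round([q@[np.cos(a),np.sin(a)],q@[-np.sin(a),np.cos(a)]],4))
g=s["color"][225:330,290:350]; cv2.imwrite("pics/w1c.png",cv2.resize(g[:,:,::-1],None,fx=5,fy=5,interpolation=cv2.INTER_NEAREST))
E
```

```text
308 290 [ 0.592  -0.0927  0.138 ] stand [ 0.0081 -0.0174]
326 290 [ 0.5907 -0.0825  0.138 ] stand [ 0.0081 -0.0071]
326 248 [ 0.5657 -0.0858  0.138 ] stand [-0.0171 -0.0072]
309 248 [ 0.5669 -0.0951  0.138 ] stand [-0.0171 -0.0166]
182 170 [ 0.5419 -0.1893  0.073 ] stand [-0.0535 -0.107 ]
315 170 [ 0.5303 -0.0969  0.073 ] stand [-0.0536 -0.0138]
314 313 [ 0.6407 -0.0841  0.073 ] stand [ 0.0575 -0.0148]
```

View pics/w1c.png

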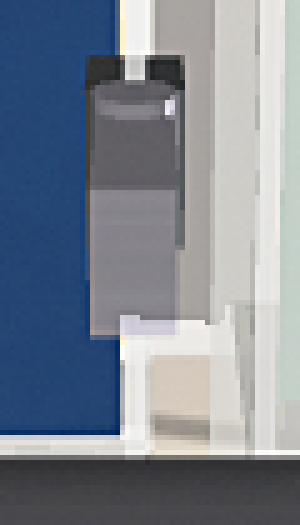

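```bash
python3 -m handwheel '[[1,-0.05,0,0.8,0,0,0],[1,0,0,0.8,0,0,0],[1,0,0,0.75,0,0,0],[0,0,0,0,0,0,0],[-0.5,0,0,0,0,0,0]]' && python3 -m handwheel '[[-0.6,0,0,0,0,0,0],[-0.7,0,0,0,0,0,0],[-0.9,0,0,0,0,0,0],[-1,0,0,0,0,0,0],[-1,0,0,0,0,0,0]]'
python3 -c "
from h import *
go(.583,-.086,.284,-172.9)"
```

```text
clock: 4.15
tool_pos: [0.5834, -0.0883, 0.287]
orientation: [-180.0, 0.1, -172.9]
force: [-0.6, -0.4, -0.9]
opening: 0.073
gripper_force: 0.0
clock: 4.78
tool_pos: [0.5832, -0.0878, 0.2859]
orientation: [180.0, -0.0, -172.9]
force: [-0.1, -0.2, -0.8]
opening: 0.0229
gripper_force: 0.0
pos [ 0.5832 -0.0878  0.2859] rpy [ 180.    -0.  -172.9] F [-0.06 -0.17 -0.76] t 4.78 open 0.0229 gf 0.0
turn tz units -0.00 shift units x -0.00 y 0.07 z 0.08
```

```bash
python3 -m handwheel '[[-1,0,0,0,0,0,0],[-1,0,0,0,0,0,0],[-1,0,0,0,0,0,0],[-1,0,0,0,0,0,0]]'
```

```text
clock: 5.28
tool_pos: [0.5832, -0.0879, 0.2859]
orientation: [180.0, -0.0, -172.9]
force: [0.6, 0.1, -0.4]
opening: 0.0099
gripper_force: 30.0
```

```bash
python3 -m handwheel '[[-1,0,0.1,0,0,0,0],[-1,0,0.2,0,0,0,0],[-1,0,0.3,0,0,0,0],[-1,0,0.3,0,0,0,0],[-1,0,0.3,0,0,0,0]]' && python3 -m handwheel '[[-1,0,0.3,0,0,0,0],[-1,0,0.3,0,0,0,0],[-1,0,0.3,0,0,0,0],[-1,0,0.3,0,0,0,0],[-1,0,0.3,0,0,0,0]]'
```

```text
clock: 5.9
tool_pos: [0.5794, -0.0574, 0.2859]
orientation: [180.0, -0.0, -172.9]
force: [0.4, -0.8, -1.1]
opening: 0.0099
gripper_force: 30.0
clock: 6.52
tool_pos: [0.5748, -0.0204, 0.2859]
orientation: [180.0, -0.0, -172.9]
force: [-0.0, 0.1, -1.1]
opening: 0.0096
gripper_force: 30.0
```

```bash
python3 -m handwheel '[[-1,0,0.3,0,0,0,0],[-1,0,0.3,0,0,0,0],[-1,0,0.3,0,0,0,0],[-1,0,0.3,0,0,0,0],[-1,0,0.2,0,0,0,0]]' && python3 -m handwheel '[[-1,0,0.2,0.01,0,0,0],[-1,0,0.1,0.01,0,0,0],[-1,0,0.1,0,0,0,0],[-1,0,0.1,0,0,0,0],[-1,0,0,0,0,0,0]]'
```

```text
clock: 7.15
tool_pos: [0.5705, 0.0144, 0.2859]
orientation: [180.0, -0.0, -172.9]
force: [0.5, -0.2, -1.2]
opening: 0.0096
gripper_force: 30.0
clock: 7.78
tool_pos: [0.569, 0.0264, 0.2854]
orientation: [180.0, 0.0, -172.9]
force: [0.7, -0.0, -2.1]
opening: 0.0097
gripper_force: 30.0
```

```bash
python3 -m handwheel '[[-1,0,0.04,0,0,0,0],[-1,0,0.04,0,0,0,0],[-1,0,0.04,0,0,0,0],[-1,0,0.04,0,0,0,0],[-1,0,0,0,0,0,0]]'; python3 -m handwheel '[[-1,0,0.03,0,0,0,0],[-1,0,0.03,0,0,0,0],[-1,0,0.03,0,0,0,0],[-1,0,0,0,0,0,0]]'
```

```text
clock: 8.4
tool_pos: [0.5685, 0.0303, 0.2854]
orientation: [180.0, 0.0, -172.9]
force: [-0.1, 0.2, -2.0]
opening: 0.0097
gripper_force: 30.0
clock: 8.9
tool_pos: [0.5682, 0.0325, 0.2854]
orientation: [180.0, 0.0, -172.9]
force: [0.6, 0.1, -0.6]
opening: 0.0098
gripper_force: 30.0
```

```bash
python3 -m handwheel '[[-1,0,0.02,0,0,0,0],[-1,0,0.02,0,0,0,0],[-1,0,0.02,0,0,0,0],[-1,0,0,0,0,0,0]]'
```

```text
clock: 9.4
tool_pos: [0.5681, 0.034, 0.2854]
orientation: [180.0, -0.0, -172.9]
force: [-0.3, 1.0, -0.7]
opening: 0.0095
gripper_force: 30.0
```

Travel is now 123 mm. I'll continue in small steps.

```bash
python3 -m handwheel '[[-1,0,0.02,0,0,0,0],[-1,0,0.02,0,0,0,0],[-1,0,0.02,0,0,0,0],[-1,0,0,0,0,0,0]]'
```

```text
clock: 9.9
tool_pos: [0.5679, 0.0355, 0.2854]
orientation: [180.0, 0.0, -172.9]
force: [0.3, -0.2, -2.2]
opening: 0.0097
gripper_force: 30.0
```

```bash
python3 -m handwheel '[[-1,0,0.02,0,0,0,0],[-1,0,0.02,0,0,0,0],[-1,0,0,0,0,0,0]]'
```

```text
clock: 10.28
tool_pos: [0.5677, 0.0364, 0.2854]
orientation: [180.0, 0.0, -172.9]
force: [0.1, 0.0, -1.6]
opening: 0.01
gripper_force: 30.0
```

```bash
python3 -m handwheel '[[-1,0,0.02,0,0,0,0],[-1,0,0.02,0,0,0,0],[-1,0,0,0,0,0,0]]'
```

```text
clock: 10.65
tool_pos: [0.5676, 0.0375, 0.2854]
orientation: [180.0, 0.0, -172.9]
force: [0.1, 1.3, -1.9]
opening: 0.0098
gripper_force: 30.0
```

```bash
python3 -m handwheel '[[-1,0,0.02,0,0,0,0],[-1,0,0.02,0,0,0,0],[-1,0,0,0,0,0,0]]'
```

```text
clock: 11.02
tool_pos: [0.5676, 0.038, 0.2854]
orientation: [-180.0, -0.0, -172.9]
force: [2.2, -4.6, -2.1]
opening: 0.0095
gripper_force: 30.0
```

```bash
python3 -m handwheel '[[-1,0,0.02,0,0,0,0],[-1,0,0.02,0,0,0,0],[-1,0,0,0,0,0,0]]'
```

```text
clock: 11.4
tool_pos: [0.5675, 0.0383, 0.2854]
orientation: [-179.9, -0.0, -172.9]
force: [2.1, -9.6, -2.1]
opening: 0.0102
gripper_force: 30.0
```

```bash
python3 -m handwheel '[[-1,0,-0.03,0.01,0,0,0],[-1,0,0,0,0,0,0],[-1,0,0,0,0,0,0]]'
```

```text
clock: 11.78
tool_pos: [0.5675, 0.038, 0.2854]
orientation: [-179.9, -0.0, -172.9]
force: [0.7, -6.9, -0.4]
opening: 0.0096
gripper_force: 30.0
```

```bash
python3 -m handwheel '[[-0.6,0,0,0,0,0,0],[-0.4,0,0,0,0,0,0],[-0.2,0,0,0,0,0,0],[-0.2,0,0,0,0,0,0]]' && python3 -m handwheel '[[-0.2,0,0,-0.5,0,0,0],[-0.2,0,0,-1,0,0,0],[-0.2,0,0,-1,0,0,0],[0.5,0,0,-1,0,0,0]]'
python3 - <<'E'
from h import *
s=save("scene","pics/scene1.png");t=save("side","pics/side1.png")
a=s["color"][240:340,240:400];b=t["color"][165:315,225:345]
E=np.zeros((600,800,3),np.uint8)
E[:250,:400]=cv2.resize(a,(400,250));E[:500,400:]=cv2.resize(b,(400,500));cv2.imwrite("pics/c3.png",E[:,:,::-1])
go(.603,.2805,.28,-163)
E
```

```text
clock: 12.28
tool_pos: [0.5675, 0.0388, 0.2852]
orientation: [180.0, 0.0, -172.9]
force: [0.6, -0.1, 0.5]
opening: 0.0345
gripper_force: 0.0
clock: 12.78
tool_pos: [0.5674, 0.0386, 0.3745]
orientation: [180.0, 0.0, -172.9]
force: [0.9, 0.2, 0.5]
opening: 0.0404
gripper_force: 0.0
pos [0.5683 0.0388 0.3767] rpy [ 179.96    0.34 -172.88] F [-0.26 -1.32 -0.31] t 12.88 open 0.0481 gf 0.0
turn tz units -1.65 shift units x -4.16 y 8.84 z 3.87
```

View pics/c3.png

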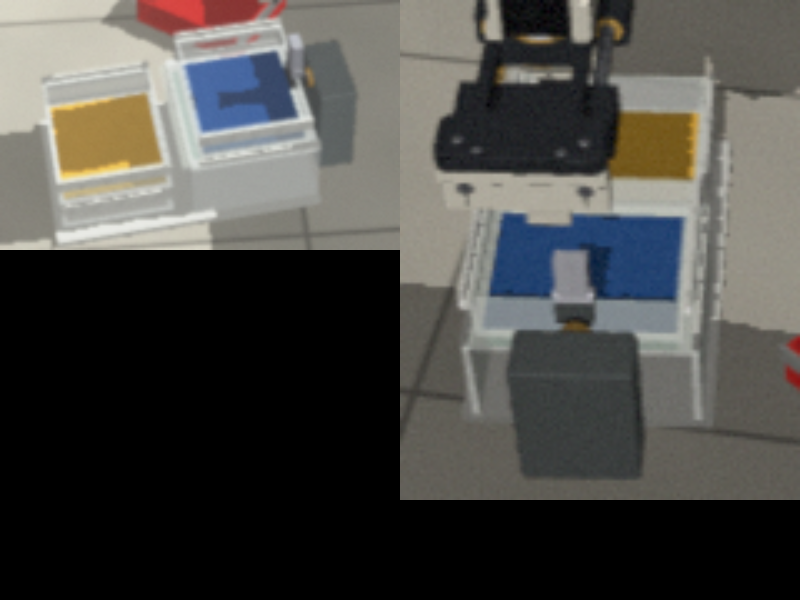

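The top tier stands on the ledge against the stop and the yellow-floored middle tier is uncovered, neither lifted nor shifted. Next, the dreidel.

```bash
python3 -m handwheel '[[0.6,0,0,-0.3,0,0,-0.83],[0.6,0,0,0,0,0,-0.82],[0.6,-0.42,0.88,0,0,0,0],[0.6,-0.42,0.88,0,0,0,0],[0.6,-0.42,0.88,0,0,0,0]]' && python3 -m handwheel '[[0.6,-0.42,0.88,0,0,0,0],[0.6,-0.42,0.88,0,0,0,0],[0.6,-0.42,0.88,0,0,0,0],[0.6,-0.42,0.88,0.6,0,0,0],[0.6,-0.42,0.88,0.8,0,0,0]]' && python3 -m handwheel '[[0.6,-0.42,0.88,0.9,0,0,0],[0.6,-0.42,0.88,0.9,0,0,0],[0.6,0,0,0,0,0,0]]'
python3 - <<'E'
from h import *
import pickle
o=get_obs();s=save("wrist","pics/w2.png");pickle.dump((o,s),open("w2.pkl","wb"))
go(.603,.2805,.181,-163)
E
```

```text
clock: 13.5
tool_pos: [0.5785, 0.1124, 0.3803]
orientation: [180.0, 0.0, -163.0]
force: [-0.4, -0.2, -0.0]
opening: 0.0704
gripper_force: 0.0
clock: 14.12
tool_pos: [0.5965, 0.2331, 0.3439]
orientation: [180.0, 0.0, -163.0]
force: [-0.1, -1.2, 0.1]
opening: 0.0702
gripper_force: 0.0
clock: 14.5
tool_pos: [0.6029, 0.2813, 0.2958]
orientation: [-179.9, -0.3, -162.9]
force: [0.0, -0.3, 0.3]
opening: 0.07
gripper_force: 0.0
pos [0.6032 0.2806 0.2974] rpy [-179.91   -0.22 -162.96] F [-0.91 -1.09  0.29] t 14.55 open 0.0702 gf 0.0
turn tz units 0.01 shift units x 0.01 y -0.00 z 4.65
```

View pics/w2.png

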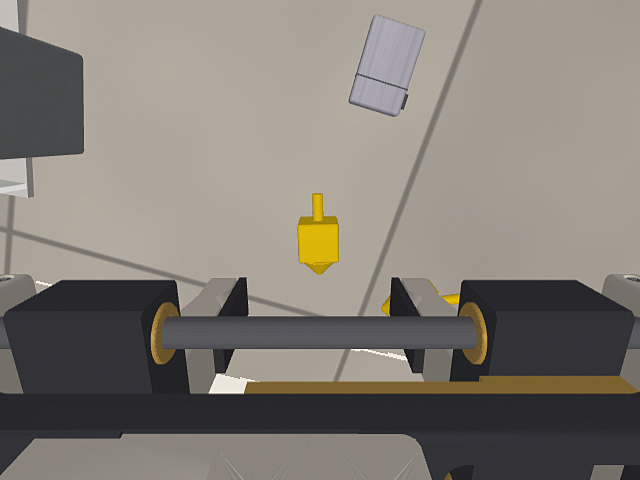

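The target dreidel is centred at (318,240) and square to the fingers, with its stem up in the picture. The other dreidel's end shows at (383,307), near the right finger, so I'll check the clearances.

Run:
```python
from h import *
import pickle
o,s=pickle.load(open("w2.pkl","rb"))
R=Rotation.from_euler("xyz",o["orientation"],degrees=True).as_matrix()
for n,u,v,z in(("top -x",318,219,.03),("top edge",318,262,.03),("stem end",318,194,.017),("tip",318,274,.015),("left",299,240,.03),("right",338,240,.03),("other near",382,308,.015)):
    p=wray(o,s,u,v,z);print(n,np.round(p,4),np.round((R.T@(p-o["tool_pos"]))*1000,1))
```

```text
top -x [0.585  0.2736 0.03  ] [ 17.9  -1.6 265.9]
top edge [0.6163 0.2832 0.03  ] [-14.8  -1.6 265.7]
stem end [0.5697 0.2689 0.017 ] [ 33.8  -1.6 279. ]
tip [0.6312 0.2877 0.015 ] [-30.5  -1.7 280.6]
left [0.6041 0.2649 0.03  ] [  2.2 -15.5 265.8]
right [0.5957 0.2922 0.03  ] [  2.2  13.  265.7]
other near [0.6444 0.3466 0.015 ] [-60.3  50.8 280.3]
```

```bash
python3 -m handwheel '[[0.5,0.04,-0.05,0.9,0,0,0],[0.4,0,0,1,0,0,0],[0.4,0,0,1,0,0,0],[0.4,0,0,1,0,0,0],[0.4,0,0,0.7,0,0,0]]' && python3 -m handwheel '[[0,0,0,0,0,0,0],[-0.3,0,0,0,0,0,0],[-0.7,0,0,0,0,0,0],[-0.7,0,0,0,0,0,0],[-0.7,0,0,0,0,0,0]]'&& python3 -m handwheel '[[-0.7,0,0,0,0,0,0],[-0.7,0,0,0,0,0,0]]'
```

```text
clock: 15.18
tool_pos: [0.603, 0.2777, 0.1843]
orientation: [-180.0, -0.0, -163.0]
force: [-0.1, -0.2, -0.5]
opening: 0.0614
gripper_force: 0.0
clock: 15.8
tool_pos: [0.6033, 0.2785, 0.1862]
orientation: [180.0, 0.1, -163.0]
force: [-0.8, -0.1, 6.3]
opening: 0.0301
gripper_force: 30.0
clock: 16.05
tool_pos: [0.6033, 0.2785, 0.1861]
orientation: [180.0, 0.1, -163.0]
force: [-1.2, 0.2, 5.7]
opening: 0.0296
gripper_force: 30.0
```

```bash
python3 -m handwheel '[[-0.7,0,0,-0.4,0,0,0],[-0.7,0,0,-1,0,0,0],[-0.7,0,0,-1,0,0,0],[-0.7,0,0,-1,0,0,-0.95],[-0.7,0,0,-1,0,0,-0.95]]' && python3 -m handwheel '[[-0.7,0,0,-1,0,0,-0.95],[-0.7,0,0,-1,0,0,-0.95],[-0.7,0,0,-1,0,0,-0.95],[-0.7,0,0,-1,0,0,-0.95],[-0.7,0,0,-0.5,0,0,-0.95]]' && python3 -m handwheel '[[-0.7,0,0,0,0,0,-0.95],[-0.7,0,0,0,0,0,-0.95],[-0.7,0,0,0,0,0,-0.95],[-0.7,0,0,0,0,0,-0.95],[-0.7,0,0,0,0,0,-0.95]]' && python3 -m handwheel '[[-0.7,0,0,0,0,0,-0.95],[-0.7,0,0,0,0,0,-0.95],[-0.7,0,0,0,0,0,0]]'
python3 -c "
from h import *
go(.589,-.135,.39,-82.9)"
```

```text
clock: 16.68
tool_pos: [0.6029, 0.2781, 0.2964]
orientation: [180.0, -0.0, -151.4]
force: [-0.6, 0.5, -0.3]
opening: 0.0298
gripper_force: 30.0
clock: 17.3
tool_pos: [0.603, 0.2781, 0.4098]
orientation: [-180.0, 0.1, -122.9]
force: [-0.2, 0.6, -0.9]
opening: 0.03
gripper_force: 30.0
clock: 17.92
tool_pos: [0.6028, 0.278, 0.408]
orientation: [180.0, -0.0, -94.4]
force: [0.6, 0.5, -0.2]
opening: 0.0299
gripper_force: 30.0
clock: 18.3
tool_pos: [0.6029, 0.2781, 0.408]
orientation: [180.0, 0.0, -83.3]
force: [-0.4, -0.7, 0.3]
opening: 0.0298
gripper_force: 30.0
pos [0.6029 0.2781 0.408 ] rpy [180.     0.   -83.26] F [-0.36 -0.69  0.32] t 18.3 open 0.0298 gf 30.0
turn tz units -0.06 shift units x 16.33 y 2.59 z 0.72
```

```bash
python3 -m handwheel '[[-0.7,0.96,0.15,0,0,0,-0.06],[-0.7,0.96,0.15,0,0,0,0],[-0.7,0.96,0.15,0,0,0,0],[-0.7,0.96,0.15,0,0,0,0],[-0.7,0.96,0.15,0,0,0,0]]' && python3 -m handwheel '[[-0.7,0.96,0.15,0,0,0,0],[-0.7,0.96,0.15,0,0,0,0],[-0.7,0.96,0.15,0,0,0,0],[-0.7,0.96,0.15,0,0,0,0],[-0.7,0.96,0.15,0,0,0,0]]' && python3 -m handwheel '[[-0.7,0.96,0.15,0,0,0,0],[-0.7,0.96,0.15,0,0,0,0],[-0.7,0.96,0.15,0,0,0,0],[-0.7,0.96,0.15,0,0,0,0],[-0.7,0.96,0.15,0,0,0,0]]' && python3 -m handwheel '[[-0.7,0.96,0.15,0,0,0,0],[-0.7,0.96,0.15,0,0,0,0],[-0.7,0,0,0.5,0,0,0],[-0.7,0,0,0,0,0,0]]'
python3 - <<'E'
from h import *
import pickle
o=get_obs();s=save("wrist","pics/w3.png");pickle.dump((o,s),open("w3.pkl","wb"))
go(.589,-.135,.230,-82.9)
E
```

```text
clock: 18.92
tool_pos: [0.5991, 0.1549, 0.4078]
orientation: [-180.0, 0.0, -82.9]
force: [0.2, -0.8, 0.0]
opening: 0.0296
gripper_force: 30.0
clock: 19.55
tool_pos: [0.5954, 0.0339, 0.4076]
orientation: [180.0, 0.0, -82.9]
force: [0.6, -0.2, 0.2]
opening: 0.03
gripper_force: 30.0
clock: 20.18
tool_pos: [0.5916, -0.0875, 0.4076]
orientation: [-180.0, 0.0, -82.9]
force: [0.3, -0.3, -0.3]
opening: 0.0298
gripper_force: 30.0
clock: 20.68
tool_pos: [0.5898, -0.1348, 0.3937]
orientation: [179.9, 0.0, -82.9]
force: [-0.2, 0.4, 0.9]
opening: 0.0299
gripper_force: 30.0
pos [ 0.5901 -0.1345  0.3944] rpy [ 1.7991e+02  1.0000e-02 -8.2850e+01] F [0.26 0.25 0.19] t 20.73 open 0.03 gf 30.0
turn tz units 0.01 shift units x 0.02 y 0.05 z 6.58
```

View pics/w3.png

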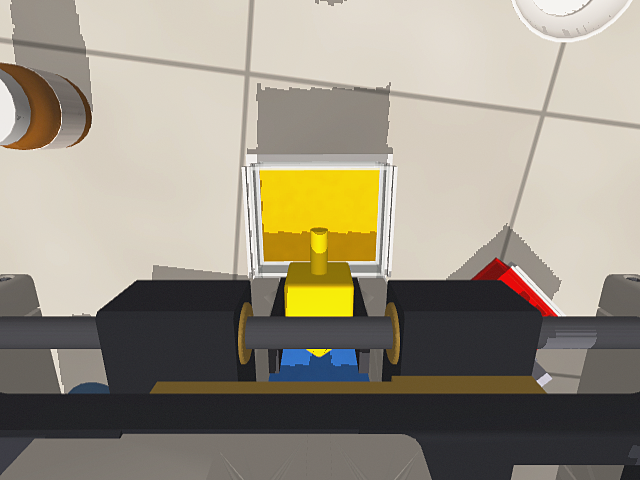

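The dreidel is held level and centred over the uncovered yellow floor, whose corners are at (259,167) and (381,264). I'll check the centre, then lower.

```bash
python3 - <<'E'
from h import *
import pickle
o,s=pickle.load(open("w3.pkl","rb"))
P=[wray(o,s,u,v,.041) for u,v in((260,167),(381,167),(381,263),(263,263))]
print(np.round(P,4),np.round(np.mean(P,0),4))
E
python3 -m handwheel '[[-0.7,0,0.05,1,0,0,0],[-0.7,0,0,1,0,0,0],[-0.7,0,0,1,0,0,0],[-0.7,0,0,1,0,0,0],[-0.7,0,0,0,0,0,0]]'
```

```text
[[ 0.6492 -0.1759  0.041 ]
 [ 0.5373 -0.1898  0.041 ]
 [ 0.5209 -0.0959  0.041 ]
 [ 0.6389 -0.0814  0.041 ]] [ 0.5866 -0.1357  0.041 ]
clock: 21.35
tool_pos: [0.5886, -0.134, 0.2936]
orientation: [179.8, 0.0, -82.8]
force: [0.4, 0.9, -0.4]
opening: 0.0298
gripper_force: 30.0
```

```bash
python3 -m handwheel '[[-0.7,0.03,0.03,0.9,0,0,0],[-0.7,0,0,0.8,0,0,0],[-0.7,0,0,0.5,0,0,0],[-0.7,0,0,0.2,0,0,0],[-0.7,0,0,0,0,0,0]]'
```

```text
clock: 21.98
tool_pos: [0.5888, -0.1354, 0.2356]
orientation: [-180.0, -0.0, -82.8]
force: [-0.6, 0.8, -1.1]
opening: 0.0298
gripper_force: 30.0
```

```bash
python3 -m handwheel '[[-0.7,0,0,0.08,0,0,0],[-0.7,0,0,0,0,0,0]]'
```

```text
clock: 22.22
tool_pos: [0.5886, -0.1355, 0.2335]
orientation: [-180.0, -0.0, -82.9]
force: [0.1, 0.2, -1.0]
opening: 0.03
gripper_force: 30.0
```

```bash
python3 -m handwheel '[[-0.7,0,0,0.1,0,0,0],[-0.7,0,0,0,0,0,0]]'
```

```text
clock: 22.48
tool_pos: [0.5884, -0.1355, 0.2305]
orientation: [180.0, 0.0, -82.9]
force: [0.0, 0.1, -0.8]
opening: 0.03
gripper_force: 30.0
```

```bash
python3 -m handwheel '[[-0.7,0,0,0.06,0,0,0],[-0.7,0,0,0,0,0,0]]'
```

```text
clock: 22.72
tool_pos: [0.5884, -0.1355, 0.229]
orientation: [180.0, 0.0, -82.9]
force: [0.9, 0.4, -0.3]
opening: 0.0295
gripper_force: 30.0
```

```bash
python3 -m handwheel '[[-0.7,0,0,0.04,0,0,0],[-0.7,0,0,0.02,0,0,0],[-0.7,0,0,0,0,0,0]]'
```

```text
clock: 23.1
tool_pos: [0.5885, -0.1355, 0.2276]
orientation: [-180.0, 0.0, -82.9]
force: [-0.2, 0.7, 0.1]
opening: 0.0297
gripper_force: 30.0
```

```bash
python3 -m handwheel '[[-0.25,0,0,0,0,0,0],[-0.15,0,0,0,0,0,0],[-0.05,0,0,0,0,0,0],[0,0,0,0,0,0,0],[0,0,0,0,0,0,0]]' && python3 -m handwheel '[[0,0,0,-0.3,0,0,0],[0,0,0,-0.7,0,0,0],[0,0,0,-1,0,0,0],[0,0,0,-1,0,0,0],[0,0,0,-1,0,0,0]]' && python3 -m handwheel '[[0,0,0,-1,0,0,0],[0,1,0,-1,0,0,0],[0,1,0,0,0,0,0],[0,1,0,0,0,0,0],[0,1,0,0,0,0,0]]' && python3 -m handwheel '[[0,1,0,0,0,0,0],[0,1,0,0,0,0,0],[0,0,0,0,0,0,0]]'
python3 - <<'E'
from h import *
s=save("scene","pics/scene2.png");t=save("side","pics/side2.png")
a=s["color"][240:350,240:400];b=t["color"][165:315,225:345]
E=np.zeros((500,800,3),np.uint8)
E[:275,:400]=cv2.resize(a,(400,275));E[:,400:]=cv2.resize(b,(400,500));cv2.imwrite("pics/c4.png",E[:,:,::-1])
E
```

```text
clock: 23.72
tool_pos: [0.5885, -0.1355, 0.2277]
orientation: [180.0, 0.0, -82.9]
force: [0.2, -0.4, 0.2]
opening: 0.044
gripper_force: 0.0
clock: 24.35
tool_pos: [0.5885, -0.1355, 0.3301]
orientation: [-179.9, -0.0, -82.8]
force: [0.6, 0.0, -0.6]
opening: 0.0439
gripper_force: 0.0
clock: 24.98
tool_pos: [0.6008, -0.2355, 0.3795]
orientation: [-179.9, -0.0, -82.8]
force: [0.3, -0.4, 0.8]
opening: 0.0434
gripper_force: 0.0
clock: 25.35
tool_pos: [0.6069, -0.2858, 0.3787]
orientation: [-180.0, -0.0, -83.0]
force: [-0.4, 0.4, 0.1]
opening: 0.0433
gripper_force: 0.0
```

View pics/c4.png

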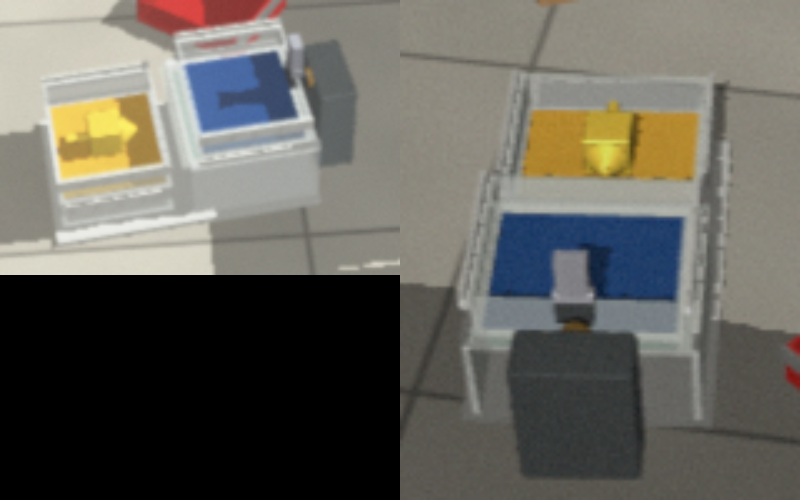

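The dreidel lies flat in the middle tier, at (110,128) in the left panel. The top tier still stands against the stop, and the gripper is clear.

```bash
python3 -c "
from plant import *
print(close_job())"
```

```text
the job is handed in; nothing more can be done
None
```

The job is handed in: the top tier was slid across to the ledge and rests against the stop (about 10 N at the peak, eased to about 7 N before release), and the yellow dreidel lies in the middle tier, with about 25 s of the 58 s used.

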